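# Clamp a filter cartridge with the turnbuckle sleeve

### The arm

A 6-joint arm with a two-finger parallel gripper is mounted at the origin on a cart in front of the work surface, level with it; the furniture and walls round the work are solid. World frame = base frame: x ahead of the robot, y to its left, z up, the work surface at z = 0. Lengths are in m, angles in rad, forces in N, time in s.
With the tool pointing down it reaches from about 0.375 to 0.975 m from the base axis. Payload 3.8 kg.
Tool frame: the origin (TCP) lies between the finger pads; the fingertips stand 17 mm ahead of it and the grasp point (between the pads) lies 2 mm behind it; z points along the fingers, y is the line along which they close (so a half turn about z gives the same grasp; the last joint's range is limited). The gripper opens to 85 mm and grips with 20 to 120 N. Pads are 22 mm wide; open, the fingers measure 114 mm over their backs; the gripper's body (76 mm by 85 mm) begins 54 mm behind the grasp point. The pads swing forward as they close: fully open they stand 13 mm farther back than shut.
Start: joints at [1.246, 0.264, 1.604, -0, 1.274, -0.037], TCP at [0.192, 0.647, 0.211] pointing down, gripper open.
Joint ranges: [-2.63, 2.63], [-0.94, 2.18], [0.31, 2.57], [-1.31, 4.45], [0, 2.66], [-2.55, 2.55]. Speed limits (rad/s): [2.57, 2.57, 3.14, 3.14, 3.14, 3.14].

### API

Orientations are given as a rotation vector (axis times angle).
In Python, from workcell import bot gives the robot as it stands.
- The arm moves only by the tool play_rows, never from a script. Its argument "steps" is one flat list of numbers, 4 for each row, row after row: the shift along the tool's x, y, z in m, then the turn about the tool's z in rad. A call has 1 to 10 rows; each row is the pose to reach, as a shift and turn from the pose commanded when the call began, along the tool's axes at that moment; what a row does not reach only later rows make up. A row lasts 1/8 s, in which the tool goes at most 62.5 mm and 10.7 degrees, less where a joint would pass 70% of its speed; a pose out of reach is approached as far as the arm can. A call with a gripper value outside its range is refused whole. "jaw" is the closure in counts, from 0 (fully open) to 255 (shut), set as the call begins (left out, the last holds). The fingers move at their own pace and stop on an object; "grip_force" is the grip in N (left out, the last holds). Time passes only in rows, so rows that repeat a pose let the fingers close. It gives the time, the measured TCP pose, the force, the opening and the grip force at its end, in the units of the state.
- bot.read_state(): the state, without advancing time (a new reading comes with each control period).
- bot.read_camera(name): name is "scene" or "top"; returns a dict with "pixels" (384x512x3 uint8, blue, green, red), "mtx" (3x3 intrinsics, pixels), "R" (3x3) and "t" (3): a world point X has camera coordinates R X + t. Camera axes: x right, y down, z forward; pixel columns grow to the right and rows downward; lengths in m; the calibration is good to about 2 mm. A picture is of the moment at which its call begins. There is no depth.
- bot.finish_job(): hands the job in; it is judged then, once.
The state is a dict: "time": time; "q": joint angles; "joint_vel": joint speeds; "joint_torque": joint torques, N m; "tool_pos": TCP position; "tcp_rot": TCP orientation; "wrist_force": force on the tool from outside, world axes, zero at the start; "torque": the same for the moment, N m; "width": opening from 0.0 (shut) to 1.0 (fully open); "grip_force": force on a finger pad.
Only numpy, scipy, OpenCV 4.12 (cv2) and the standard library are available. Lean on these libraries where they do the work, as an engineer would, in place of code of your own. Each camera call takes 0.05 s, during which the arm holds its last target. There are 200 camera calls.

### The job

Lay the filter cartridge in the two V saddles of the tie-rod clamp, then turn the spoked turnbuckle sleeve (the top going away from the robot) so that both end plates draw in together and their spring seals hold the cartridge firmly from both ends. Feel for the rise in resistance and stop there: the seals should be squeezed a few millimetres, not forced hard home. Leave the cartridge lying in its saddles, and do not shift the other things on the worktop.

Things in the scene. Friction and masses are not known exactly. Their poses are not given: they have to be found in the camera images.
- cartridge: loose filter cartridge, 0.25 kg, lying on the worktop: clear tube 36 mm in diameter with white core, an orange hexagonal cap 44 mm across flats, 18 mm long, at each end; 130 mm over all, the same either way round. y is its long axis; origin 22 mm below the middle of that axis, on the underside of the caps at the start. Grip the bare tube at its middle.
- cartridge_mid (a point): middle of the cartridge's long axis, 22 mm above the cartridge's origin; axes as the cartridge's.
- cradle (a point): fixed point of the clamp where the middle of the cartridge's axis lies when it rests centred in the saddles, 90 mm above the worktop; axes as the clamp's, cartridge along y. Two grey V saddles (90 degree V, 10 mm thick, mouth some 55 mm wide) stand 33 mm either side of it along y and reach about the axis' height. The cartridge slides along them when a seal pushes it.
- sleeve_axis (a point): middle of the steel turnbuckle sleeve's axis, 70 mm above the worktop, 110 mm behind (local +x of) the cradle; axes as the clamp's. The sleeve, 28 mm in diameter, 96 mm long, turns about y. Four spokes 90 degrees apart stand in its middle plane: 9 mm bars with red ball knobs 15 mm in diameter, ball centres 44.5 mm, tips 52 mm from the axis.
- sleeve (a joint): sleeve angle, rad. At 0 one spoke points straight up; growing turns the upper spoke to local +x (away from the robot) and draws each plate in 3 mm per rad. Starts at -0.5 to 0.5, limit 7.5. Stays where it is left; drag 0.3 N m (7 N squarely at a knob). Squeezing both seals adds 0.06 N m per mm: about 0.48 N m (11 N at a knob) is well tight. Push spoke after spoke with closed fingers from above.
- clamp: the fixed tie-rod clamp: aluminium base 210 x 290 x 12 mm with rails, grey saddles on the robot's side and the turnbuckle behind them. Origin at the middle of its underside on the worktop; x away from the robot at yaw 0, y along cartridge and sleeve axis, z up.
- plate_l: blue end plate on the clamp's +y side, 16 mm thick, top 115 mm above the worktop; slides in along y. Origin on its inner face at the cartridge's axis, 99 mm from the middle at sleeve 0. A black rubber seal disc, 36 mm in diameter, stands before that face by 22 to 27 mm (each packing differs, not measured) and springs back 1 mm per 10 N, 9 mm at most.
- plate_r: the same end plate with its seal on the clamp's -y side.
- wash_bottle: bystander: plastic wash bottle with red cap, 101 x 68 x 194 mm, loose; origin at the middle of its underside.
- beaker: bystander: glass beaker, 74 x 76 x 94 mm, loose; origin at the middle of its underside.
- weight_box: bystander: closed wooden box, 82 x 130 x 47 mm, loose; origin at the middle of its underside.
Not all that is in view belongs to the job. Several things look just like the cartridge: the one meant starts farthest from the robot's base.

How it is judged:
On the way:
1. the cartridge lies in the saddles, not yet clamped (distance between cradle and cartridge_mid below 0.01 m and angle between the y axis of cartridge and the y axis of clamp, either way round below 0.1 rad and contact force between cartridge and plate_l below 5 N and contact force between cartridge and plate_r below 5 N and contact force between cartridge and the fingers below 0.1 N), for 0.2 s.
At the end, for the whole second after the job is handed in: The cartridge lies at rest in both saddles (middle of its axis within 10 mm of the cradle point, axis within 0.06 rad of the clamp's), and each end seal presses on it with 12 to 60 N (seal squeezed about 1.2 to 6 mm) (contact force between cartridge and plate_l between 12 and 60 N and contact force between cartridge and plate_r between 12 and 60 N and distance between cradle and cartridge_mid below 0.01 m and angle between the y axis of cartridge and the y axis of clamp, either way round below 0.06 rad and linear speed of cartridge below 0.01 m/s); the robot touches nothing.
It fails at once if the cartridge is squeezed with more than 75 N by a seal (contact force between cartridge and plate_l above 75 N or contact force between cartridge and plate_r above 75 N).
It fails at once if a bystander is moved by more than 30 mm (distance of any of wash_bottle, beaker, weight_box from where it was at the start of the episode above 0.03 m).
It also fails if it takes over 70 s, if anything falls off the work surface, if the arm or the gripper's body presses on something with over 40 N, if the wrist force passes 120 N, or if a joint passes its speed limit or range.

## Working session

There is one attempt and no reset: what is moved stays moved. The work goes in short steps, Python scripts to look and compute and a tool call to move; the robot and the scene stay as the last step left them, time stands still between calls to the robot, and variables do not carry over. Pictures are saved under pics/ and viewed, at most 10 in all, crops included, and the job is handed in when it is done.

Besides the shell and the picture viewer there is one more tool, called after "Emit:" as a command line: name --argument value ..., lists and objects as JSON in quotes. play_rows: Moves the arm, as the interface text tells. Its arguments: {"type":"object","properties":{"steps":{"type":"array"},"jaw":{"type":"number"},"grip_force":{"type":"number"}},"required":["steps"]}

```bash
mkdir -p pics; ls
python3 - <<'E'
from workcell import bot
import cv2,numpy as np
for n in("scene","top"):
    c=bot.read_camera(n); cv2.imwrite(f"pics/{n}0.png",cv2.resize(c["pixels"],(800,600),interpolation=cv2.INTER_CUBIC))
    np.savez(f"cam_{n}.npz",**c); print(c["mtx"],c["R"],c["t"])
print(bot.read_state())
E
```

```text
pics
[[479.05007452   0.         258.55720299]
 [  0.         479.05007452 192.74687945]
 [  0.           0.           1.        ]] [[ 0.88941224 -0.45649045  0.02371353]
 [-0.18397184 -0.40497091 -0.8956299 ]
 [ 0.41844979  0.79222158 -0.44416747]] [-0.43072025  0.19241464  1.07526181]
[[447.43391329   0.         261.75927875]
 [  0.         447.43391329 191.88409736]
 [  0.           0.           1.        ]] [[ 0.02510444 -0.99967714 -0.00392131]
 [-0.99543217 -0.02463603 -0.09223811]
 [ 0.09211172  0.00621898 -0.99572926]] [0.06223233 0.53283923 1.5195365 ]
{'time': 0.1, 'q': array([ 1.24610741e+00,  2.64680362e-01,  1.60523121e+00, -1.81860008e-05,
        1.27368850e+00, -3.69060939e-02]), 'joint_vel': array([-1.60779166e-03, -9.08070464e-04, -2.65507168e-03, -2.99800073e-04,
       -2.28781494e-04, -4.80107209e-06]), 'joint_torque': array([ 3.54844815e-04, -5.16708934e+01, -3.68589377e+01,  1.22036610e-05,
        6.27792368e-03,  1.36569011e-05]), 'tool_pos': array([0.19137366, 0.64657978, 0.2093882 ]), 'tcp_rot': array([-4.50432057e-01, -3.10878518e+00,  3.10642488e-03]), 'wrist_force': array([-0.5897339 , -0.16083709, -0.44401459]), 'torque': array([-0.00060543, -0.00775756, -0.016773  ]), 'grip_force': 0.0, 'width': 0.9999690259378989}
```

View pics/scene0.png

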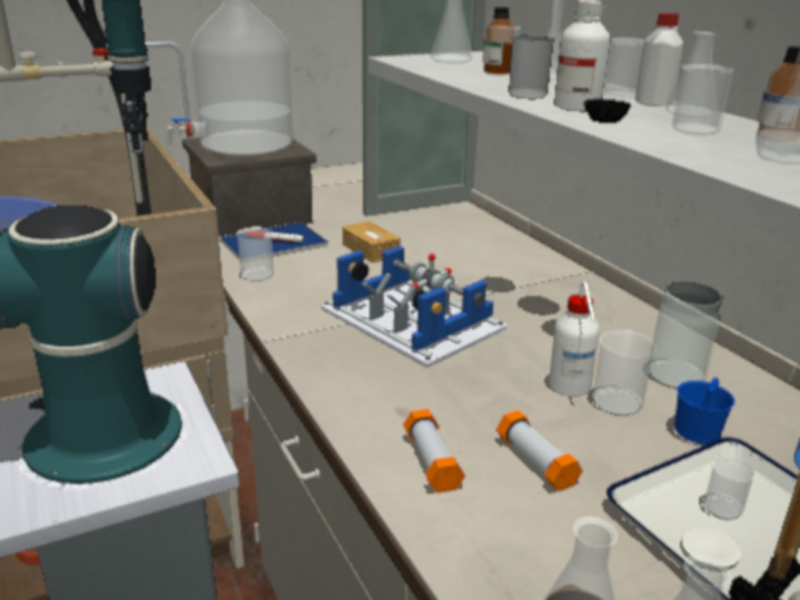

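View pics/top0.png

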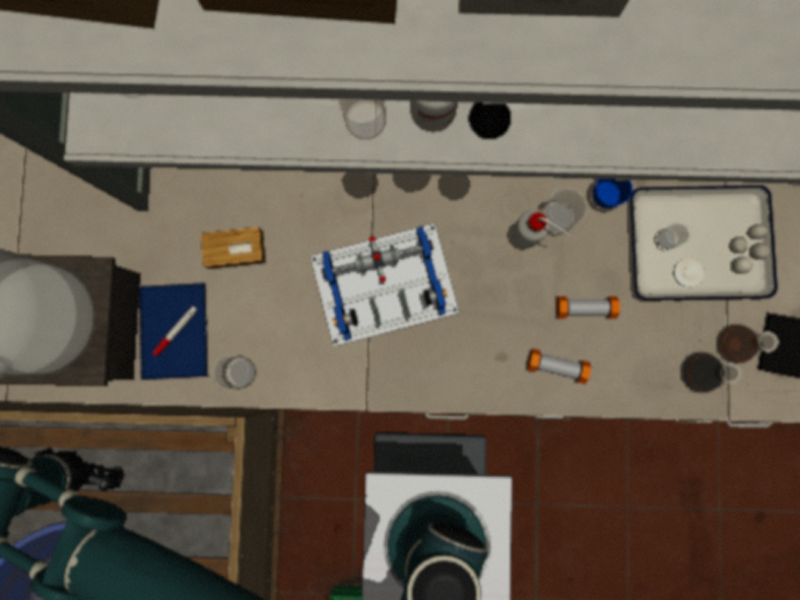

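The scene picture shows the clamp at about (415,305) and two orange-capped cartridges at (433,450) and (540,450). The top picture shows the clamp at (385,285), with the base corners around it. The two candidates there are A (588,307) and B (559,366). The robot base is at about (435,560), so A looks farther. The close crop will check this.

```bash
cat > h.py <<'E'
import numpy as np,cv2
from workcell import bot
def back(c,u,v,z):
    d=c["R"].T@np.linalg.solve(c["mtx"],[u,v,1]); o=-c["R"].T@c["t"]
    return o+d*(z-o[2])/d[2]
def proj(c,X):
    p=c["mtx"]@(c["R"]@np.array(X,float)+c["t"]); return p[:2]/p[2]
def crop(c,x0,y0,w,h,s,name):
    cv2.imwrite(f"pics/{name}.png",cv2.resize(c["pixels"][y0:y0+h,x0:x0+w],None,fx=s,fy=s,interpolation=cv2.INTER_CUBIC))
E
python3 - <<'E'
from h import *
c=dict(np.load("cam_top.npz")); crop(c,195,135,210,120,3.8,"crop_t")
hsv=cv2.cvtColor(c["pixels"],cv2.COLOR_BGR2HSV)
m=cv2.inRange(hsv,(5,180,120),(16,255,255)); m[:, :320]=0
n,l,s,ce=cv2.connectedComponentsWithStats(m)
for i in range(1,n):
    if s[i,4]>20: print(ce[i],s[i],back(c,*ce[i],0.03))
s=dict(np.load("cam_scene.npz")); crop(s,200,150,130,85,6,"crop_s")
E
```

```text
[360.13333333 196.3       ] [358 190   6  14  60] [ 0.52377166 -0.26259121  0.03      ]
[393.05357143 196.58928571] [391 191   5  13  56] [ 0.52557284 -0.37545772  0.03      ]
[342.13559322 229.93220339] [339 224   7  14  59] [ 0.40714656 -0.20184174  0.03      ]
[374.4137931  238.05172414] [371 232   7  13  58] [ 0.38235874 -0.31183284  0.03      ]
```

View pics/crop_t.png

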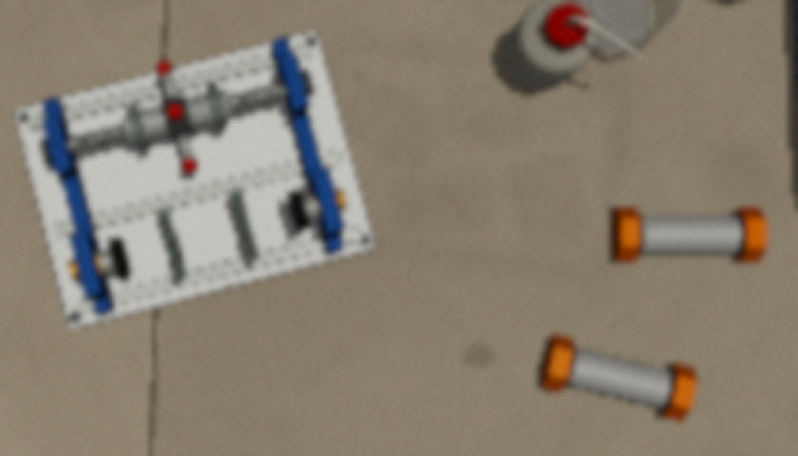

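View pics/crop_s.png

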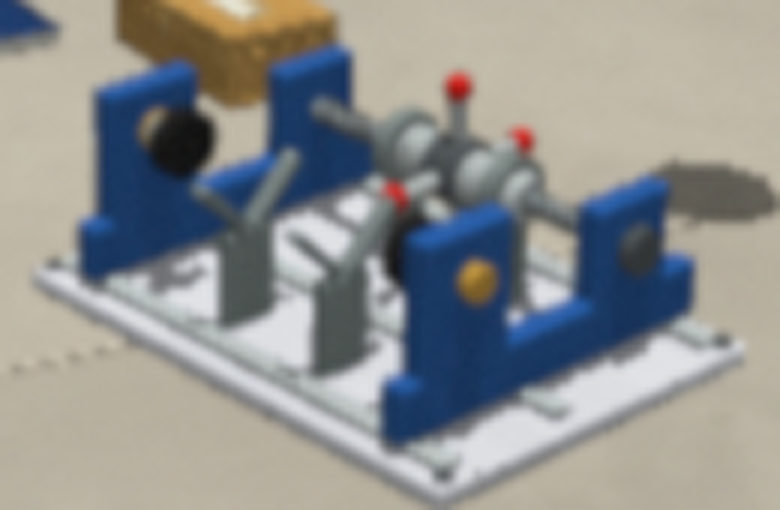

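```bash
cat > fit.py <<'E'
from h import *
from scipy.optimize import least_squares
T=dict(np.load("cam_top.npz"));S=dict(np.load("cam_scene.npz"))
t=lambda x,y:(T,195+x/3.8-.37,135+y/3.8-.37); s=lambda x,y:(S,200+x/6-.42,150+y/6-.42)
a,b=.105,.145
obs=[((a,b,.012),t(18,108)),((a,-b,.012),t(318,33)),((-a,-b,.012),t(372,243)),((-a,b,.012),t(70,325)),
((-a,b,.012),s(38,272)),((-a,-b,.012),s(443,497)),((a,-b,.012),s(745,347))]
kn=[(0,t(176,110)),(0,s(458,87)),(1,t(164,68)),(1,s(521,140)),(3,t(190,165)),(3,s(396,195))]
def res(p):
    x,y,w,A,cx=p; R=np.array([[np.cos(w),-np.sin(w)],[np.sin(w),np.cos(w)]]); r=[]
    W=lambda q:np.r_[R@q[:2]+[x,y],q[2]]
    for q,(c,u,v) in obs: r+=list(proj(c,W(q))-[u,v])
    for k,(c,u,v) in kn:
        g=A+k*np.pi/2; r+=list(proj(c,W((cx+.0445*np.sin(g),0,.07+.0445*np.cos(g))))-[u,v])
    return np.array(r)
o=least_squares(res,[.55,.1,.2,.0,.05],loss='soft_l1'); print(o.x.round(4)); print(res(o.x).reshape(-1,2).round(1))
x,y,w,A,cx=o.x; e=np.array([np.cos(w),np.sin(w)])
print("cradle",np.array([x,y])+(cx-.11)*e,"sleeve",np.array([x,y])+cx*e)
# saddle top edges check
from h import *
m=lambda px,py,z:back(T,195+px/3.8-.37,135+py/3.8-.37,z)
for p in [(163,210),(178,280),(236,193),(251,262)]: print(p,m(*p,.09))
for p in [(626,235),(751,235)]: print(p,m(*p,.03))
E
python3 fit.py
```

```text
[ 0.5688  0.1325  0.2831 -0.0464  0.0492]
[[-1.3 -0.3]
 [-0.2 -1.4]
 [ 1.2  0.9]
 [-0.3  0.7]
 [-0.8 -0.6]
 [-0.2 -0.4]
 [ 0.8 -0.2]
 [-0.1  0. ]
 [ 0.3  0.5]
 [ 0.2 -0.2]
 [ 0.1  0.7]
 [ 0.1 -0.3]
 [-0.2  1. ]]
cradle [0.51038184 0.11553995] sleeve [0.6160025  0.14626903]
(163, 210) [0.52971379 0.15537225 0.09      ]
(178, 280) [0.46909179 0.14053412 0.09      ]
(236, 193) [0.54615488 0.09224731 0.09      ]
(251, 262) [0.4862929  0.07766233 0.09      ]
(626, 235) [ 0.52311349 -0.25996545  0.03      ]
(751, 235) [ 0.52590923 -0.37274398  0.03      ]
```

Candidates: A at top (588,307), world (0.525,-0.317), 0.61 m from the base, and B at (559,366), world (0.395,-0.257), 0.47 m. A is the farther one, so that's my choice, and the crop confirms it: orange caps, cap centres 113 mm apart. Clamp yaw is about 0.28, the cradle is at (0.510,0.116) and the sleeve at -0.05 rad.

Emit:
play_rows --steps '[-0.331,-0.316,0,1.26,-0.331,-0.316,0,1.26,-0.331,-0.316,0,1.26,-0.331,-0.316,0,1.26,-0.331,-0.316,0,1.26,-0.331,-0.316,0,1.26,-0.331,-0.316,0,1.26,-0.593,-0.829,0.03,1.26,-0.593,-0.829,0.03,1.26,-0.593,-0.829,0.03,1.26]' --jaw 0 --grip_force 40

```text
time: 1.35
tool_pos: [0.4455, 0.0821, 0.2008]
tcp_rot: [2.195, 2.247, 0.0]
wrist_force: [1.3, -0.2, 0.2]
width: 1.001
grip_force: 0.0
```

```bash
cat > go.py <<'E'
import sys
from h import *
from scipy.spatial.transform import Rotation as Ro
def go(x,y,z,ang):
    s=bot.read_state(); R=Ro.from_rotvec(s["tcp_rot"]).as_matrix()
    a=np.arctan2(R[1,1],R[0,1]); d=(a-ang+np.pi/2)%np.pi-np.pi/2
    print("t",round(s["time"],2),"pos",s["tool_pos"].round(4),"yang",a.round(4),"tilt",R[:,2].round(3),"F",s["wrist_force"].round(2),"w",round(s["width"],3),"q6",s["q"][5].round(2))
    print("d",(R.T@(np.array([x,y,z])-s["tool_pos"])).round(4),"turn",round(d,4))
if __name__=="__main__": go(*map(float,sys.argv[1:5]))
E
python3 go.py .5246 -.3165 .12 .022
```

```text
t 1.35 pos [0.4455 0.0821 0.2008] yang 0.0233 tilt [ 0.  0. -1.] F [ 1.26 -0.24  0.16] w 1.001 q6 0.1
d [-0.4003  0.0698  0.0808] turn 0.0013
```

Emit:
play_rows --steps '[-0.4,0.07,0.08,0,-0.4,0.07,0.08,0,-0.4,0.07,0.08,0,-0.4,0.07,0.08,0,-0.4,0.07,0.08,0,-0.4,0.07,0.08,0,-0.4,0.07,0.08,0,-0.4,0.07,0.08,0,-0.4,0.07,0.13,0,-0.4,0.07,0.13,0]'

```text
time: 2.6
tool_pos: [0.5208, -0.3108, 0.0667]
tcp_rot: [-2.188, -2.24, 0.003]
wrist_force: [-0.8, 0.8, 0.6]
width: 1.002
grip_force: 0.0
```

```bash
python3 go.py .5246 -.3165 .021 .022
python3 - <<'E'
from h import *
crop(bot.read_camera("scene"),240,230,150,100,5,"hov")
E
```

```text
t 2.6 pos [ 0.5208 -0.3108  0.0667] yang 0.0235 tilt [-0.009  0.006 -1.   ] F [-0.78  0.77  0.57] w 1.002 q6 -0.6
d [-0.0061  0.004   0.0457] turn 0.0015
```

View pics/hov.png

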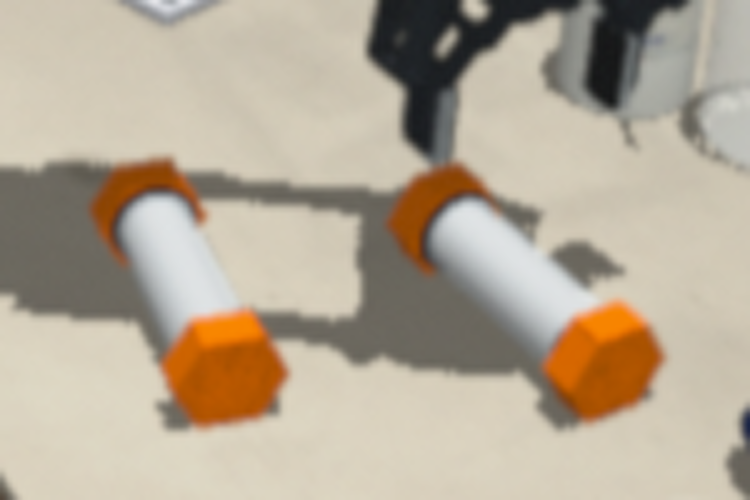

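The crop shows the fingers above cartridge A, at (430,130) and (610,90), either side of its tube whose middle is at (520,270). I'll let the arm settle a little lower, then read.

Emit:
play_rows --steps '[0,0,0,0,0,0,0,0,0,0,0,0]'

```text
time: 3.02
tool_pos: [0.5258, -0.3146, 0.0727]
tcp_rot: [2.194, 2.245, 0.001]
wrist_force: [-0.5, 0.1, -0.3]
width: 0.997
grip_force: 0.0
```

```bash
python3 go.py .5246 -.3165 .021 .022
```

```text
t 3.02 pos [ 0.5258 -0.3146  0.0727] yang 0.0233 tilt [ 0.002 -0.001 -1.   ] F [-0.49  0.06 -0.3 ] w 0.997 q6 -0.6
d [-0.0018 -0.0013  0.0517] turn 0.0013
```

Emit:
play_rows --steps '[-0.002,-0.001,0.025,0,-0.002,-0.001,0.051,0,-0.002,-0.001,0.051,0,-0.002,-0.001,0.051,0]'

```text
time: 3.52
tool_pos: [0.5246, -0.3167, 0.0212]
tcp_rot: [2.195, 2.246, 0.0]
wrist_force: [-0.1, 0.2, 0.5]
width: 0.998
grip_force: 0.0
```

Emit:
play_rows --steps '[0,0,0,0,0,0,0,0,0,0,0,0,0,0,0,0,0,0,0,0,0,0,0,0]' --jaw 255 --grip_force 40

```text
time: 4.28
tool_pos: [0.5238, -0.3162, 0.0201]
tcp_rot: [-2.196, -2.247, 0.0]
wrist_force: [0.2, 0.9, 0.6]
width: -0.001
grip_force: 0.0
```

```bash
python3 go.py .5246 -.3165 .021 .022
```

```text
t 4.28 pos [ 0.5238 -0.3162  0.0201] yang 0.0231 tilt [-0.  0. -1.] F [0.2  0.87 0.65] w -0.001 q6 -0.61
d [-0.0003  0.0007 -0.0009] turn 0.0011
```

The fingers shut fully, so they missed the tube. Look again.

Run:
```python
from h import *
a=bot.read_camera("scene");b=bot.read_camera("top")
f=lambda c,x,y,w,h,s:cv2.resize(c["pixels"][y:y+h,x:x+w],None,fx=s,fy=s,interpolation=cv2.INTER_CUBIC)
cv2.imwrite("pics/miss.png",np.hstack([f(a,240,200,130,130,3),f(b,310,150,130,130,3)]))
```

```text
(no output)
```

View pics/miss.png

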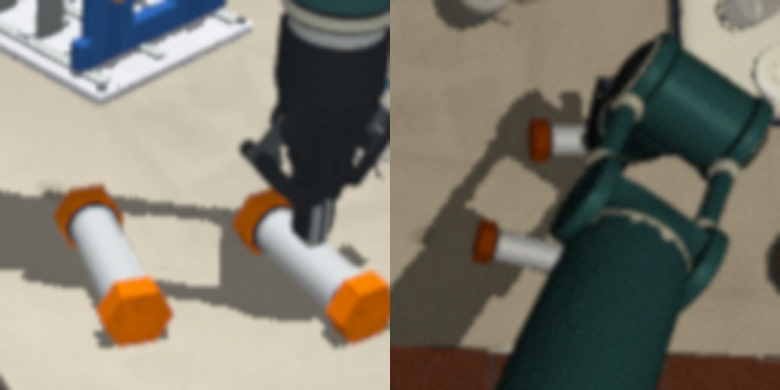

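Run:
```python
from h import *
T=dict(np.load("cam_top.npz"));S=dict(np.load("cam_scene.npz"))
a=dict(bot.read_camera("scene"))
print("tcp",proj(S,[.524,-.316,.021]),"tip",proj(S,[.524,-.316,.004]),proj(T,[.524,-.316,.021]))
print("cam moved",abs(a["R"]-S["R"]).max(),abs(a["t"]-S["t"]).max())
for p in [(.5238,-.2626,.022),(.5256,-.3755,.022),(.5256,-.382,.022)]: print(proj(S,p),proj(T,p))
for c,r in((S,0),(T,0)): print(-c["R"].T@c["t"])
hsv=cv2.cvtColor(S["pixels"],cv2.COLOR_BGR2HSV)
m=cv2.inRange(hsv,(5,180,80),(16,255,255)); m[:240]=0
n,l,s,ce=cv2.connectedComponentsWithStats(m)
for i in range(1,n):
    if s[i,4]>40: print(ce[i],s[i],back(S,*ce[i],.022))
cv2.imwrite("pics/close.png",cv2.resize(a["pixels"][220:320,300:400],None,fx=6,fy=6,interpolation=cv2.INTER_CUBIC))
```

```text
tcp [341.9189068  287.72549765] tip [341.1298024  294.03462994] [375.05737736 196.83093761]
cam moved 0.0 0.0
[327.76924565 274.03564583] [359.63756065 196.48290593]
[359.74908693 303.34234856] [392.39741864 196.77134136]
[361.72559867 305.2049004 ] [394.28426278 196.81788439]
[-0.03145634 -0.97054295  0.66014253]
[0.38887588 0.06588932 1.56243907]
[266.32727273 267.25454545] [259 262  19  16 110] [ 0.41098048 -0.18054892  0.022     ]
[325.28571429 270.69285714] [318 263  18  21 140] [ 0.52597982 -0.24955704  0.022     ]
[360.09798271 301.9740634 ] [349 291  23  23 347] [ 0.5289937  -0.37230042  0.022     ]
[284.20643432 303.50670241] [273 293  24  22 373] [ 0.38436909 -0.3086663   0.022     ]
[ 18.04285714 356.97142857] [ 11 354  14   7  70] [-0.10768909 -0.23249151  0.022     ]
```

View pics/close.png

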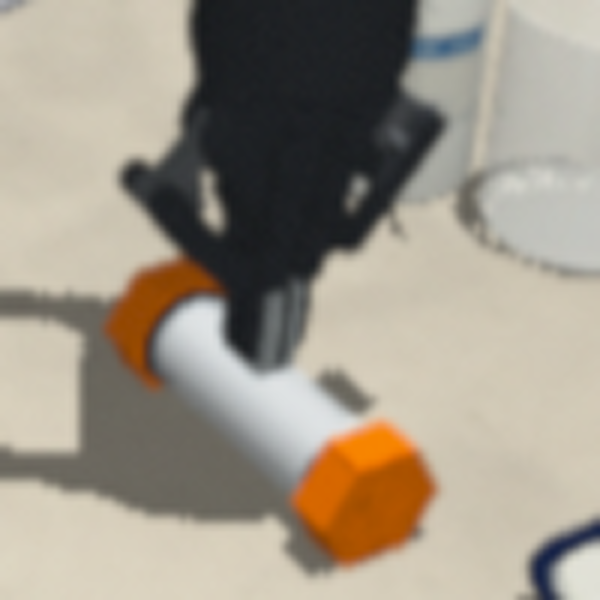

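Run:
```python
from h import *
S=dict(np.load("cam_scene.npz"))
for z in (.06,.0687,.08,.09,.1,.11): print(z,[proj(S,[.5255+d,-.3146,z]).round(1) for d in(-.0525,-.0425,.0425,.0525)])
for z in (.03,.035,.04,.05): print(z,proj(S,[.524,-.316,z]).round(1))
print(bot.read_state())
```

```text
0.06 [array([323.4, 278.8]), array([327.4, 277.5]), array([360. , 267.4]), array([363.6, 266.2])]
0.0687 [array([323.8, 275.3]), array([327.8, 274.1]), array([360.4, 264.1]), array([364.1, 262.9])]
0.08 [array([324.2, 270.8]), array([328.2, 269.6]), array([361. , 259.7]), array([364.8, 258.6])]
0.09 [array([324.6, 266.8]), array([328.7, 265.6]), array([361.6, 255.8]), array([365.3, 254.7])]
0.1 [array([325. , 262.8]), array([329.1, 261.6]), array([362.2, 251.9]), array([365.9, 250.7])]
0.11 [array([325.5, 258.7]), array([329.5, 257.5]), array([362.7, 247.9]), array([366.5, 246.8])]
0.03 [342.3 284.3]
0.035 [342.6 282.5]
0.04 [342.8 280.6]
0.05 [343.3 276.7]
{'time': 4.425, 'q': array([-5.83862014e-01,  3.27845020e-01,  1.90253663e+00, -3.05743147e-06,
        9.11338590e-01, -6.06805583e-01]), 'joint_vel': array([0.00036997, 0.00074935, 0.00182089, 0.00057643, 0.00013262,
       0.00202588]), 'joint_torque': array([ 1.42571305e-03, -4.85460663e+01, -3.03536618e+01, -2.01936691e-04,
        1.62997032e-03, -1.34914075e-05]), 'tool_pos': array([ 0.52383978, -0.31625923,  0.0200625 ]), 'tcp_rot': array([-2.19572260e+00, -2.24669142e+00,  4.15883742e-05]), 'wrist_force': array([ 0.82694841,  0.71840689, -0.40922153]), 'torque': array([0.03329648, 0.04675728, 0.01194511]), 'grip_force': 0.0, 'width': -0.0009574778645211909}
```

The pictures show the real fingertips about 34 mm higher than the reported TCP says, both in this crop and in the hover crop. The fingers shut just on top of the tube, with the tip at pixel (344,281), about z 0.037. Nothing has moved. I'll lift, open and go 34 mm deeper, watching the force.

Emit:
play_rows --steps '[0,0,-0.03,0,0,0,-0.03,0,0,0,-0.03,0,0,0,-0.03,0,0,0,-0.03,0,0,0,-0.03,0,0,0,0.0,0,0,0,0.01,0,0,0,0.02,0,0,0,0.02,0]' --jaw 0

```text
time: 5.68
tool_pos: [0.5234, -0.3159, -0.0006]
tcp_rot: [-2.195, -2.246, 0.0]
wrist_force: [0.2, -0.3, -0.3]
width: 1.001
grip_force: 0.0
```

Emit:
play_rows --steps '[0,0,0.007,0,0,0,0.014,0,0,0,0.014,0,0,0,0.014,0]'

```text
time: 6.18
tool_pos: [0.5239, -0.3163, -0.0138]
tcp_rot: [2.196, 2.247, -0.0]
wrist_force: [0.0, 0.6, 0.5]
width: 1.001
grip_force: 0.0
```

Emit:
play_rows --steps '[0,0,0,0,0,0,0,0,0,0,0,0,0,0,0,0,0,0,0,0,0,0,0,0]' --jaw 255 --grip_force 40

```text
time: 6.92
tool_pos: [0.5247, -0.3166, -0.0132]
tcp_rot: [2.195, 2.246, 0.001]
wrist_force: [1.5, -0.5, 3.2]
width: 0.41
grip_force: 40.5
```

Emit:
play_rows --steps '[0,0,-0.04,0,0,0,-0.1,0,0,0,-0.16,0,0.05,0,-0.165,-0.05,0.433,-0.005,-0.165,-0.26,0.433,-0.005,-0.165,-0.26,0.433,-0.005,-0.165,-0.26,0.433,-0.005,-0.165,-0.26,0.433,-0.005,-0.165,-0.26,0.433,-0.005,-0.165,-0.26]'

```text
time: 8.18
tool_pos: [0.5071, 0.1098, 0.1495]
tcp_rot: [-1.885, -2.511, 0.004]
wrist_force: [0.5, -0.3, -3.7]
width: 0.407
grip_force: 41.1
```

Emit:
play_rows --steps '[0.1,-0.03,0,0,0.1,-0.03,0,0]'

```text
time: 8.43
tool_pos: [0.4492, 0.1973, 0.1492]
tcp_rot: [-1.882, -2.512, 0.006]
wrist_force: [0.1, -0.6, -2.3]
width: 0.409
grip_force: 41.2
```

```bash
python3 go.py .5094 .116 .0545 .28
```

```text
t 8.43 pos [0.4492 0.1973 0.1492] yang 0.2847 tilt [-0.004 -0.002 -1.   ] F [ 0.14 -0.6  -2.32] w 0.409 q6 0.08
d [-0.0949  0.0354  0.0945] turn 0.0047
```

Emit:
play_rows --steps '[-0.1,0.03,0,0,-0.1,0.03,0,0,-0.1,0.03,0,0,-0.1,0.03,0,0]'

```text
time: 8.93
tool_pos: [0.5076, 0.1081, 0.1496]
tcp_rot: [-1.886, -2.509, 0.004]
wrist_force: [-0.9, 1.0, -3.9]
width: 0.404
grip_force: 41.2
```

```bash
python3 go.py .5094 .116 .0545 .28
python3 - <<'E'
from h import *
c=bot.read_camera("scene"); 
f=lambda c,x,y,w,h,s:cv2.resize(c["pixels"][y:y+h,x:x+w],None,fx=s,fy=s,interpolation=cv2.INTER_CUBIC)
cv2.imwrite("pics/over.png",f(c,195,90,140,150,4))
E
```

```text
t 8.93 pos [0.5076 0.1081 0.1496] yang 0.282 tilt [-0.004 -0.    -1.   ] F [-0.86  1.01 -3.88] w 0.404 q6 -0.12
d [0.007  0.0042 0.0951] turn 0.002
```

View pics/over.png

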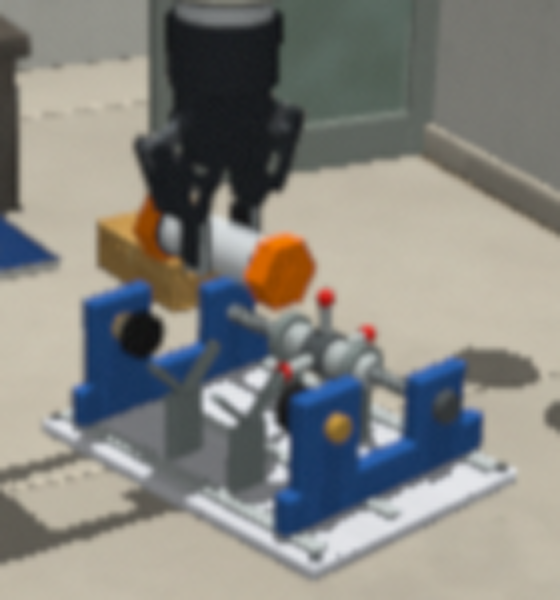

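The crop shows the cartridge held over the saddles, its near cap face at (284,270). I'll lower it most of the way and compare the near cap with its expected position.

Emit:
play_rows --steps '[0.007,0.004,0.03,0,0.007,0.004,0.06,0,0.007,0.004,0.06,0,0.007,0.004,0.06,0,0.007,0.004,0.06,0]'

```text
time: 9.6
tool_pos: [0.5124, 0.1167, 0.0929]
tcp_rot: [1.884, 2.511, 0.003]
wrist_force: [0.4, -1.4, -2.3]
width: 0.408
grip_force: 41.1
```

```bash
python3 go.py .5094 .116 .0545 .28
python3 - <<'E'
from h import *
c=bot.read_camera("scene"); p=bot.read_state()["tool_pos"]
hsv=cv2.cvtColor(c["pixels"],cv2.COLOR_BGR2HSV)
m=cv2.inRange(hsv,(5,180,60),(16,255,255)); m[230:]=0
n,l,s,ce=cv2.connectedComponentsWithStats(m)
for i in range(1,n):
    if s[i,4]>30: print(ce[i],s[i])
w=.282; y=np.array([-np.sin(w),np.cos(w),0]); mid=p+[0,0,.0355]
x=np.array([np.cos(w),np.sin(w),0]);k=np.array([0,0,1])
hexa=[np.cos(a)*x+np.sin(a)*k for a in np.arange(6)*np.pi/3+0]
for e in(-.065,-.047): print(e,np.array([proj(c,mid+e*y+.0254*h) for h in hexa]).round(1).tolist())
crop(c,240,150,60,50,10,"lowA")
# top view orange
c=bot.read_camera("top");hsv=cv2.cvtColor(c["pixels"],cv2.COLOR_BGR2HSV)
m=cv2.inRange(hsv,(5,180,60),(16,255,255)); m[:, 320:]=0
n,l,s,ce=cv2.connectedComponentsWithStats(m)
for i in range(1,n):
    if s[i,4]>10: print("top",ce[i],s[i])
print([proj(c,mid+e*y+[0,0,.015]) for e in(-.056,.056)])
E
```

```text
t 9.6 pos [0.5124 0.1167 0.0929] yang 0.2832 tilt [ 0.003  0.001 -1.   ] F [ 0.42 -1.4  -2.28] w 0.408 q6 -0.11
d [ 0.0002 -0.0032  0.0384] turn 0.0032
[321.07843137  39.16666667] [311  28  16  18 102]
[231.8245614  165.15789474] [229 157   7  16  57]
[264.16748768 175.86206897] [256 168  17  17 203]
-0.065 [[272.5, 174.5], [269.4, 168.3], [262.6, 170.8], [258.9, 179.6], [262.1, 185.8], [268.9, 183.2]]
-0.047 [[267.9, 172.5], [264.8, 166.3], [257.9, 168.7], [254.3, 177.5], [257.5, 183.6], [264.3, 181.0]]
top [233.4 203.4] [232 202   4   4  15]
top [218.52538071 296.80964467] [204 267  23  51 394]
top [312.5        278.89772727] [300 267  20  36 264]
top [291.5625 273.75  ] [289 271   7   6  16]
top [231.13461538 298.80769231] [230 284   4  31  52]
top [196.96875 298.71875] [190 294  14  10  32]
top [212.03483607 336.69877049] [195 322  30  38 488]
top [229.84210526 348.42105263] [228 344   4  10  19]
top [189.46666667 359.48333333] [178 346  30  31 240]
top [199.94444444 366.16666667] [196 363   9   9  18]
[array([265.56553873, 189.54887895]), array([231.52686505, 198.46293083])]
```

View pics/lowA.png

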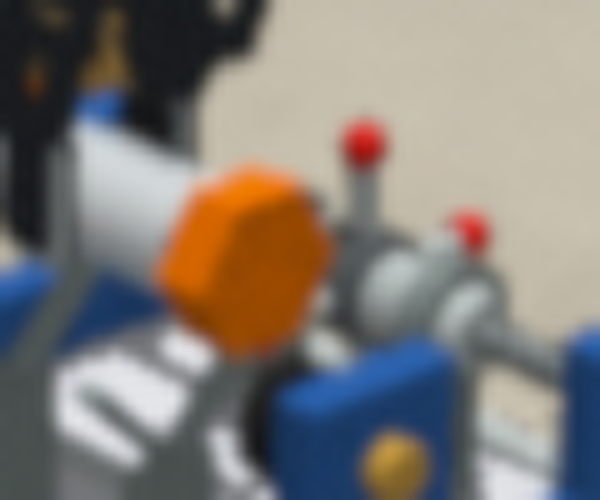

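The near cap's face spans to (273,175) in image pixels, within 1 px of the prediction. Lower into the saddles.

Emit:
play_rows --steps '[0,-0.003,0.015,0,0,-0.003,0.03,0,0,-0.003,0.034,0,0,-0.003,0.037,0,0,-0.003,0.039,0,0,-0.003,0.039,0,0,-0.003,0.039,0]'

```text
time: 10.58
tool_pos: [0.509, 0.1156, 0.0546]
tcp_rot: [1.885, 2.512, 0.001]
wrist_force: [-5.4, -0.9, 12.3]
width: 0.409
grip_force: 43.0
```

```bash
python3 go.py .5094 .116 .0545 .28
```

```text
t 10.57 pos [0.509  0.1156 0.0546] yang 0.2833 tilt [ 0.001  0.    -1.   ] F [-5.36 -0.9  12.3 ] w 0.409 q6 -0.11
d [0.0002 0.0005 0.0001] turn 0.0033
```

Emit:
play_rows --steps '[0,-0.001,0,0,0,-0.001,0,0,0,-0.001,0,0,0,-0.001,0,0]' --jaw 80

```text
time: 11.08
tool_pos: [0.5072, 0.1152, 0.0519]
tcp_rot: [-1.886, -2.512, 0.0]
wrist_force: [0.0, 0.0, 0.5]
width: 0.687
grip_force: 0.0
```

Emit:
play_rows --steps '[0,0,-0.03,0,0,0,-0.08,0,0,0,-0.12,0,0,0,-0.12,0]'

```text
time: 11.58
tool_pos: [0.5105, 0.1157, 0.1765]
tcp_rot: [1.882, 2.508, 0.01]
wrist_force: [0.2, 0.2, -0.2]
width: 0.689
grip_force: 0.0
```

```bash
python3 go.py .5094 .116 .0545 .28
python3 - <<'E'
from h import *
f=lambda c,x,y,w,h,s:cv2.resize(c["pixels"][y:y+h,x:x+w],None,fx=s,fy=s,interpolation=cv2.INTER_CUBIC)
c=bot.read_camera("scene"); cv2.imwrite("pics/placed.png",f(c,200,140,130,100,6))
w=.282; y=np.array([-np.sin(w),np.cos(w),0]); mid=np.array([.5094,.116,.09])
for e in(-.065,.065): print(proj(c,mid+e*y))
E
```

```text
t 11.57 pos [0.5105 0.1157 0.1765] yang 0.283 tilt [ 0.008  0.001 -1.   ] F [ 0.16  0.2  -0.22] w 0.689 q6 -0.11
d [ 0.0007 -0.002   0.122 ] turn 0.003
[264.50275485 190.19077568]
[233.23635237 175.12705989]
```

View pics/placed.png

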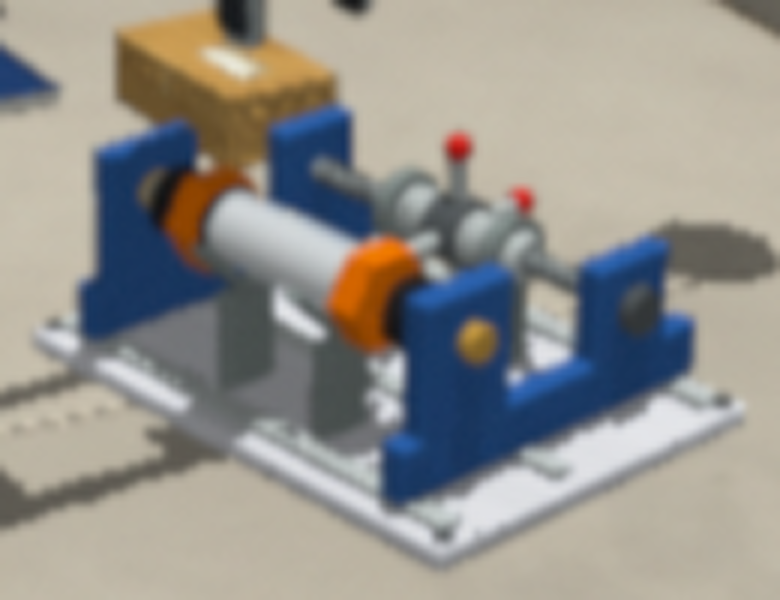

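The crop shows the cartridge resting in both saddles: caps at (205,225) and (375,295), seals not touching hard. The upper knob is at (458,147). Next I'll close the fingers and go down in front of the upper spoke.

Emit:
play_rows --steps '[0,0.03,0,0,0,0.06,0,0,0,0.077,0,0,0,0.077,0,0,0,0.077,0,0,0,0.077,0,0,0,0.077,0.05,0,0,0.077,0.085,0,0,0.077,0.09,0,0,0.077,0.09,0]' --jaw 255

```text
time: 12.88
tool_pos: [0.5814, 0.1367, 0.083]
tcp_rot: [1.886, 2.512, 0.001]
wrist_force: [-0.3, 0.3, 0.7]
width: -0.0
grip_force: 0.0
```

```bash
cat > u.py <<'E'
from h import *
s=bot.read_state(); p=s["tool_pos"]-[.6155,.1465,.07-.017]; w=.283
x=np.array([np.cos(w),np.sin(w),0]);y=np.array([-np.sin(w),np.cos(w),0]);f=s["wrist_force"]
print("t",s["time"],"u %.4f v %.4f h_tip %.4f"%(p@x,p@y,p[2]),"Fu %.1f Fv %.1f Fz %.1f"%(f@x,f@y,f[2]),"w",s["width"].round(3))
def knobs():
    c=bot.read_camera("scene");hsv=cv2.cvtColor(c["pixels"],cv2.COLOR_BGR2HSV)
    m=cv2.inRange(hsv,(0,150,60),(4,255,255))|cv2.inRange(hsv,(172,150,60),(180,255,255)); m[:140]=0;m[230:]=0;m[:,:250]=0;m[:,320:]=0
    n,l,st,ce=cv2.connectedComponentsWithStats(m)
    # ray to plane v=0 through the sleeve
    o=-c["R"].T@c["t"]
    for i in range(1,n):
        if st[i,4]<5: continue
        d=c["R"].T@np.linalg.solve(c["mtx"],[*ce[i],1]); r0=o-np.array([.6155,.1465,.07]); k=-(r0@y)/(d@y); q=r0+k*d
        print(" knob px",ce[i].round(1),"A",st[i,4],"u %.4f h %.4f ang %.3f r %.4f"%(q@x,q[2],np.arctan2(q@x,q[2]),np.hypot(q@x,q[2])))
knobs()
E
python3 u.py
```

```text
Traceback (most recent call last):
  File "u.py", line 4, in <module>
    print("t",s["time"],"u %.4f v %.4f h_tip %.4f"%(p@x,p@y,p[2]),"Fu %.1f Fv %.1f Fz %.1f"%(f@x,f@y,f[2]),"w",s["width"].round(3))
                                                                                                               ^^^^^^^^^^^^^^^^
AttributeError: 'float' object has no attribute 'round'
```

Emit:
play_rows --steps '[0,0.01,0,0,0,0.017,0,0,0,0.022,0,0,0,0.027,0,0,0,0.032,0,0,0,0.037,0,0,0,0.042,0,0,0,0.046,0,0,0,0.046,0,0]'

```text
time: 14.0
tool_pos: [0.6223, 0.1487, 0.0809]
tcp_rot: [-1.883, -2.509, 0.01]
wrist_force: [-6.4, -2.7, -2.3]
width: 0.001
grip_force: 3.1
```

```bash
sed -i 's/,"w",s.*$/)/' u.py; python3 u.py
```

```text
t 14.0 u 0.0071 v 0.0002 h_tip 0.0279 Fu -6.9 Fv -0.8 Fz -2.3
 knob px [267.5 172.7] A 14 u -0.0363 h 0.0285 ang -0.906 r 0.0461
```

Emit:
play_rows --steps '[0,0.006,0.003,0,0,0.012,0.005,0,0,0.012,0.005,0]'

```text
time: 14.42
tool_pos: [0.6353, 0.1525, 0.0768]
tcp_rot: [-1.884, -2.51, 0.006]
wrist_force: [-4.8, -1.3, 0.3]
width: 0.001
grip_force: 2.7
```

```bash
python3 u.py
```

```text
t 14.425 u 0.0206 v 0.0002 h_tip 0.0238 Fu -5.0 Fv 0.1 Fz 0.3
 knob px [269.6 169.5] A 10 u -0.0281 h 0.0363 ang -0.660 r 0.0459
```

Emit:
play_rows --steps '[0,-0.005,-0.002,0,0,-0.008,-0.034,0,0,-0.03,-0.038,0,0,-0.076,-0.038,0,0,-0.078,-0.038,0,0,-0.078,-0.038,0,0,-0.078,-0.015,0,0,-0.078,-0.003,0,0,-0.078,-0.003,0]'

```text
time: 15.6
tool_pos: [0.5619, 0.1311, 0.0791]
tcp_rot: [-1.885, -2.511, 0.002]
wrist_force: [-0.1, 0.2, -0.3]
width: 0.0
grip_force: 0.0
```

Emit:
play_rows --steps '[0,0.012,0,0,0,0.024,0,0,0,0.034,0,0,0,0.042,0,0,0,0.05,0,0,0,0.057,0,0,0,0.064,0,0,0,0.071,0.002,0,0,0.078,0.003,0,0,0.078,0.003,0]'

```text
time: 16.85
tool_pos: [0.6365, 0.1527, 0.0777]
tcp_rot: [-1.885, -2.511, 0.004]
wrist_force: [-5.2, -1.8, 2.6]
width: 0.0
grip_force: 3.1
```

```bash
python3 u.py
```

```text
t 16.85 u 0.0219 v 0.0001 h_tip 0.0247 Fu -5.5 Fv -0.3 Fz 2.6
 knob px [269.7 169.1] A 9 u -0.0279 h 0.0374 ang -0.641 r 0.0467
```

Emit:
play_rows --steps '[0,-0.005,-0.002,0,0,-0.008,-0.034,0,0,-0.03,-0.038,0,0,-0.076,-0.038,0,0,-0.078,-0.038,0,0,-0.078,-0.038,0,0,-0.078,-0.015,0,0,-0.078,-0.003,0,0,-0.078,-0.003,0]'

```text
time: 18.02
tool_pos: [0.5618, 0.1311, 0.0789]
tcp_rot: [-1.885, -2.511, 0.003]
wrist_force: [-0.3, 0.4, 0.2]
width: -0.003
grip_force: 0.0
```

Emit:
play_rows --steps '[0,0.01,0,0,0,0.017,0,0,0,0.023,0,0]'

```text
time: 18.4
tool_pos: [0.5761, 0.1352, 0.0825]
tcp_rot: [-1.878, -2.503, 0.025]
wrist_force: [-35.8, -10.8, 44.0]
width: -0.0
grip_force: 26.2
```

Emit:
play_rows --steps '[0,0.006,0,0,0,0.012,0,0]'

```text
time: 18.65
tool_pos: [0.5979, 0.1415, 0.0907]
tcp_rot: [1.884, 2.51, 0.005]
wrist_force: [-12.3, -0.8, 38.3]
width: -0.002
grip_force: 16.6
```

Emit:
play_rows --steps '[0,0.006,0,0,0,0.012,0,0]'

```text
time: 18.9
tool_pos: [0.6142, 0.1462, 0.0894]
tcp_rot: [1.88, 2.505, 0.018]
wrist_force: [-4.2, -0.4, 20.9]
width: 0.0
grip_force: 9.5
```

Emit:
play_rows --steps '[0,0.006,0,0,0,0.012,0,0]'

```text
time: 19.15
tool_pos: [0.6226, 0.1485, 0.0857]
tcp_rot: [1.883, 2.509, 0.009]
wrist_force: [-4.3, -0.5, 10.1]
width: -0.002
grip_force: 6.0
```

```bash
python3 u.py
```

```text
t 19.15 u 0.0074 v -0.0001 h_tip 0.0327 Fu -4.2 Fv 0.7 Fz 10.1
 knob px [266.8 174. ] A 10 u -0.0390 h 0.0252 ang -0.997 r 0.0464
```

Large upward forces came up on that stroke, so I need to know where the sleeve really is. I'll measure the plates' travel by template matching against the first picture.

```bash
cat > plate.py <<'E'
from h import *
S=dict(np.load("cam_scene.npz"))
w=.283; y=np.array([-np.sin(w),np.cos(w),0])
def sub(c,x0,y0,x1,y1):
    t=cv2.resize(S["pixels"][y0:y1,x0:x1],None,fx=8,fy=8,interpolation=cv2.INTER_CUBIC)
    m=10; r=cv2.resize(c["pixels"][y0-m:y1+m,x0-m:x1+m],None,fx=8,fy=8,interpolation=cv2.INTER_CUBIC)
    q=cv2.matchTemplate(r,t,cv2.TM_CCOEFF_NORMED); _,v,_,p=cv2.minMaxLoc(q)
    return np.array(p)/8-m,v
c=bot.read_camera("scene")
def J(P,sgn): return (proj(c,P+sgn*.001*y)-proj(c,P))  # px per mm inward
cr=np.array([.5094,.116,.09]); ex=np.array([np.cos(w),np.sin(w),0])
for n,box,P,sg in [("r bolt",(272,190,287,205),cr-.115*y,1),("r post",(296,178,316,203),cr+.11*ex-.115*y,1),("l left",(213,158,222,172),cr+.1*y,-1),("l rear",(246,156,260,168),cr+.11*ex+.1*y,-1)]:
    d,v=sub(c,*box); j=J(P,sg); mm=d@j/(j@j); print(n,d,round(v,3),"mm %.2f  s %.2f"%(mm,mm/3-.05))
E
python3 plate.py
```

```text
r bolt [-3.125 -1.375] 0.964 mm 11.42  s 3.76
r post [-3.    -1.125] 0.975 mm 10.91  s 3.59
l left [2.625 1.   ] 0.978 mm 11.51  s 3.79
l rear [2.375 1.25 ] 0.9 mm 11.11  s 3.65
```

The plates have travelled about 11.2 mm each, so the sleeve is at about 3.7 rad and the stroke did push properly. I'll back off to clear the vertical load, then push again in small moving steps to feel the torque.

Emit:
play_rows --steps '[0,-0.008,0,0,0,-0.008,0,0,0,-0.008,0,0]'

```text
time: 19.62
tool_pos: [0.611, 0.1454, 0.0799]
tcp_rot: [-1.886, -2.512, 0.0]
wrist_force: [-0.9, -0.5, -0.8]
width: -0.0
grip_force: 0.0
```

Emit:
play_rows --steps '[0,0.005,0,0,0,0.008,0,0]'

```text
time: 19.88
tool_pos: [0.6184, 0.1475, 0.0798]
tcp_rot: [-1.885, -2.512, 0.002]
wrist_force: [-4.2, -0.7, 2.9]
width: -0.001
grip_force: 2.8
```

Emit:
play_rows --steps '[0,0.003,0,0]'

```text
time: 20.0
tool_pos: [0.619, 0.1477, 0.0794]
tcp_rot: [-1.883, -2.509, 0.008]
wrist_force: [-8.8, -3.3, 3.5]
width: -0.005
grip_force: 5.0
```

Emit:
play_rows --steps '[0,0.003,0,0]'

```text
time: 20.12
tool_pos: [0.6206, 0.1482, 0.0788]
tcp_rot: [-1.882, -2.508, 0.011]
wrist_force: [-9.6, -3.2, 3.3]
width: 0.001
grip_force: 5.2
```

Emit:
play_rows --steps '[0,0.003,0,0]'

```text
time: 20.25
tool_pos: [0.6223, 0.1487, 0.078]
tcp_rot: [-1.881, -2.507, 0.014]
wrist_force: [-10.5, -3.8, 1.3]
width: -0.001
grip_force: 5.5
```

```bash
python3 u.py; python3 plate.py
```

```text
t 20.25 u 0.0072 v 0.0002 h_tip 0.0250 Fu -11.1 Fv -0.7 Fz 1.3
 knob px [267.6 172.4] A 13 u -0.0359 h 0.0294 ang -0.885 r 0.0464
r bolt [-3.25  -1.375] 0.964 mm 11.79  s 3.88
r post [-3.   -1.25] 0.974 mm 11.08  s 3.64
l left [2.625 0.875] 0.978 mm 11.29  s 3.71
l rear [2.5   1.125] 0.898 mm 11.37  s 3.74
```

Emit:
play_rows --steps '[0,0.003,0,0,0,0.006,0,0]'

```text
time: 20.6
tool_pos: [0.6255, 0.1497, 0.0761]
tcp_rot: [-1.879, -2.504, 0.021]
wrist_force: [-13.5, -5.1, -2.9]
width: 0.002
grip_force: 6.3
```

Emit:
play_rows --steps '[0,0.003,0.001,0,0,0.006,0.001,0]'

```text
time: 20.85
tool_pos: [0.6289, 0.1507, 0.0736]
tcp_rot: [-1.877, -2.501, 0.028]
wrist_force: [-18.1, -5.8, -2.9]
width: 0.0
grip_force: 7.6
```

```bash
python3 u.py; python3 plate.py
```

```text
t 20.85 u 0.0140 v 0.0003 h_tip 0.0206 Fu -19.0 Fv -0.5 Fz -2.9
 knob px [269.2 170. ] A 10 u -0.0297 h 0.0351 ang -0.702 r 0.0460
r bolt [-3.25 -1.5 ] 0.93 mm 11.97  s 3.94
r post [-3.25 -1.25] 0.972 mm 11.86  s 3.90
l left [2.875 1.   ] 0.977 mm 12.44  s 4.10
l rear [2.625 1.125] 0.902 mm 11.85  s 3.90
```

Emit:
play_rows --steps '[0,0.003,0,0,0,0.006,0,0]'

```text
time: 21.2
tool_pos: [0.6324, 0.1519, 0.0722]
tcp_rot: [-1.875, -2.499, 0.033]
wrist_force: [-17.6, -5.8, -0.9]
width: 0.001
grip_force: 7.5
```

```bash
python3 u.py
```

```text
t 21.2 u 0.0177 v 0.0004 h_tip 0.0192 Fu -18.6 Fv -0.7 Fz -0.9
 knob px [270. 169.] A 9 u -0.0266 h 0.0374 ang -0.618 r 0.0459
```

The torque is about 0.45 N m at a sleeve angle of 4.09, so the squeeze is about 2.5 mm, and the geometry bounds it to 0.3–5.3 mm. Another 0.3 rad with the next spoke centres it in the allowed range, so back off and go over.

Emit:
play_rows --steps '[0,-0.008,0,0,0,-0.012,-0.036,0,0,-0.03,-0.045,0,0,-0.076,-0.045,0,0,-0.082,-0.045,0,0,-0.082,-0.045,0,0,-0.082,-0.02,0,0,-0.082,-0.008,0,0,-0.082,-0.008,0,0,-0.082,-0.008,0]'

```text
time: 22.5
tool_pos: [0.5667, 0.1324, 0.0876]
tcp_rot: [1.886, 2.512, 0.001]
wrist_force: [-0.5, -0.2, -0.1]
width: 0.001
grip_force: 0.0
```

```bash
python3 u.py;python3 plate.py
```

```text
t 22.5 u -0.0508 v 0.0001 h_tip 0.0346 Fu -0.5 Fv -0.1 Fz -0.1
 knob px [285.2 166.4] A 5 u 0.0376 h 0.0277 ang 0.935 r 0.0467
 knob px [270.1 168.9] A 8 u -0.0261 h 0.0377 ang -0.606 r 0.0458
r bolt [-3.375 -1.5  ] 0.921 mm 12.35  s 4.07
r post [-3.25  -1.375] 0.971 mm 12.03  s 3.96
l left [2.75  1.125] 0.98 mm 12.20  s 4.02
l rear [6.125 0.25 ] 0.308 mm 23.71  s 7.85
```

Emit:
play_rows --steps '[0,-0.003,0.008,0,0,-0.003,0.008,0,0,0.003,0.008,0,0,0.006,0.006,0,0,0.009,0.004,0,0,0.012,0.002,0]'

```text
time: 23.35
tool_pos: [0.5744, 0.1348, 0.084]
tcp_rot: [-1.883, -2.509, 0.009]
wrist_force: [-7.9, -1.8, 1.0]
width: 0.003
grip_force: 3.4
```

```bash
python3 u.py;python3 plate.py
```

```text
t 23.35 u -0.0427 v 0.0003 h_tip 0.0310 Fu -8.1 Fv 0.5 Fz 1.0
 knob px [285.2 166.4] A 5 u 0.0376 h 0.0277 ang 0.935 r 0.0467
r bolt [-3.375 -1.5  ] 0.921 mm 12.35  s 4.07
r post [-3.25  -1.375] 0.971 mm 12.03  s 3.96
l left [2.75  1.125] 0.979 mm 12.20  s 4.02
l rear [1.25 1.75] 0.495 mm 7.66  s 2.50
```

Emit:
play_rows --steps '[0,0.003,-0.002,0]'

```text
time: 23.58
tool_pos: [0.5773, 0.1357, 0.0861]
tcp_rot: [-1.883, -2.509, 0.008]
wrist_force: [-7.9, -3.0, -1.5]
width: -0.003
grip_force: 4.8
```

Emit:
play_rows --steps '[0,0.003,-0.002,0]'

```text
time: 23.7
tool_pos: [0.5779, 0.1359, 0.0867]
tcp_rot: [-1.881, -2.507, 0.014]
wrist_force: [-11.0, -3.0, -2.8]
width: -0.002
grip_force: 5.6
```

Emit:
play_rows --steps '[0,0.003,-0.002,0]'

```text
time: 23.82
tool_pos: [0.5798, 0.1365, 0.0881]
tcp_rot: [-1.88, -2.506, 0.017]
wrist_force: [-11.6, -3.2, -1.2]
width: 0.002
grip_force: 6.1
```

```bash
python3 u.py;python3 plate.py
```

```text
t 23.825 u -0.0371 v 0.0004 h_tip 0.0351 Fu -12.0 Fv 0.2 Fz -1.2
 knob px [285.3 167. ] A 7 u 0.0381 h 0.0257 ang 0.978 r 0.0459
r bolt [-3.375 -1.5  ] 0.936 mm 12.35  s 4.07
r post [-3.25  -1.375] 0.971 mm 12.03  s 3.96
l left [2.875 1.125] 0.978 mm 12.66  s 4.17
l rear [2.625 1.5  ] 0.887 mm 12.47  s 4.11
```

Emit:
play_rows --steps '[0,0.003,-0.0015,0]'

```text
time: 24.05
tool_pos: [0.582, 0.1371, 0.0895]
tcp_rot: [-1.88, -2.505, 0.019]
wrist_force: [-13.0, -4.3, 1.5]
width: 0.001
grip_force: 7.2
```

Emit:
play_rows --steps '[0,0.003,-0.0015,0]'

```text
time: 24.18
tool_pos: [0.5848, 0.138, 0.0913]
tcp_rot: [-1.88, -2.505, 0.019]
wrist_force: [-13.3, -4.4, 2.3]
width: -0.004
grip_force: 7.2
```

```bash
python3 u.py;python3 plate.py
```

```text
t 24.175 u -0.0318 v 0.0004 h_tip 0.0383 Fu -14.0 Fv -0.5 Fz 2.3
 knob px [286.2 168.2] A 6 u 0.0423 h 0.0207 ang 1.115 r 0.0471
r bolt [-3.5 -1.5] 0.95 mm 12.73  s 4.19
r post [-3.375 -1.375] 0.97 mm 12.42  s 4.09
l left [3.    1.125] 0.977 mm 13.13  s 4.33
l rear [2.875 1.5  ] 0.886 mm 13.42  s 4.42
```

The torque now moves at about 0.50 N m, which is well tight. Back off and lift clear.

Emit:
play_rows --steps '[0,-0.012,0,0,0,-0.014,-0.01,0,0,-0.014,-0.06,0,0,-0.014,-0.11,0,0,-0.014,-0.13,0,0,-0.014,-0.13,0,0,-0.014,-0.13,0]'

```text
time: 25.15
tool_pos: [0.5773, 0.1357, 0.2222]
tcp_rot: [-1.885, -2.511, 0.003]
wrist_force: [0.4, -0.3, -0.6]
width: 0.001
grip_force: 0.0
```

```bash
python3 u.py;python3 plate.py
python3 - <<'E'
from h import *
S=cv2.imread("pics/placed.png"); c=bot.read_camera("scene")
n=cv2.resize(c["pixels"][140:240,200:330],None,fx=6,fy=6,interpolation=cv2.INTER_CUBIC)
def cent(im):
    m=cv2.inRange(cv2.cvtColor(im,cv2.COLOR_BGR2HSV),(5,180,60),(16,255,255))
    k,l,s,ce=cv2.connectedComponentsWithStats(m); return [(ce[i].round(1),s[i].tolist()) for i in range(1,k) if s[i,4]>1500]
print(cent(S));print(cent(n))
# bystander check
S0=dict(np.load("cam_scene.npz"))["pixels"]; d=cv2.absdiff(S0,c["pixels"]).max(2)
print("bottle diff",(d[180:260,350:385]>40).sum(),"beaker",(d[140:182,150:177]>40).sum(),"box",(d[140:167,218:258]>40).sum())
E
```

```text
t 25.15 u -0.0397 v 0.0003 h_tip 0.1692 Fu 0.3 Fv -0.4 Fz -0.6
 knob px [272. 167.] A 9 u -0.0186 h 0.0415 ang -0.422 r 0.0455
 knob px [286.2 168.4] A 5 u 0.0425 h 0.0199 ang 1.133 r 0.0469
r bolt [-3.5 -1.5] 0.95 mm 12.73  s 4.19
r post [-3.375 -1.375] 0.97 mm 12.42  s 4.09
l left [3.    1.375] 0.992 mm 13.57  s 4.47
l rear [2.875 1.625] 0.883 mm 13.63  s 4.49
[(array([194.3, 202.8]), [164, 165, 77, 85, 2841]), (array([370.4, 291.8]), [331, 240, 86, 109, 5435])]
[(array([197.2, 199.6]), [166, 161, 77, 89, 3035]), (array([365.8, 287.9]), [331, 238, 84, 111, 4349])]
bottle diff 0 beaker 0 box 126
```

```bash
python3 -c "
from workcell import bot
print(bot.finish_job())"
```

```text
the job is handed in; nothing more can be done
None
```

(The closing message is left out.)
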